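Torque the die clamp's bolt with the click wrench

TASK

The bolt of the mould die clamp is loose: set the click wrench's socket fully down over its square head, pressing gently and feeling for the fit, and swing the arm clockwise (seen from above) until the bolt comes tight and the wrench's breakaway joint trips. Stop once it has clearly given way, with the red pointer still among the green marks of its dial, and leave the wrench standing on the bolt. Do not disturb anything else on the table.

Things in the scene. Friction and masses are not known exactly. Their poses are not given: they have to be found in the camera images.
- wrench_hub (a point): Centre of the hub of the loose click wrench (0.5 kg, stands on its socket, balanced about this axis): upright black post 28 x 28 mm, from 40 to 86 mm above the socket's rim; lift the wrench here. On the turning axis, 63 mm above the rim. x: along the arm to the red grip; z up. Below it a round grey housing 58 mm across; counterweight 56 mm out at -x, 51 mm high.
- wrench_grip (a point): Centre of the upright round red grip (24 mm across, from 42 to 88 mm above the socket's rim) at the end of the wrench's arm, 130 mm from the turning axis, 64 mm above the rim. The arm is a flat bar 18 mm wide, its top 38 mm above the rim. Swing the wrench by this grip, in an arc about the turning axis.
- socket_mouth (a point): Centre of the socket's open lower rim, on the wrench's turning axis. The socket is a steel block 48 x 48 x 24 mm with a square opening of 32.5 mm, 20.8 mm deep; its x and y axes are square to the opening's sides (and to the hub's, until the joint trips).
- wrench_socket (a joint): Breakaway joint between handle and socket (rad) about the turning axis: 0 as found, grows as the arm swings on clockwise while the socket is held. Stiff up to about 0.9 N m (7 N at the red grip), then slips at that torque and stays where left; stop at 0.6. A red pointer on the socket moves over the dial on the housing: green marks at 0, 0.1 .. 0.4, a red mark at 0.5.
- bolt_seat (a point): Centre of the upper face of the washer (56 mm across, 40 mm above the table) on the clamp bolt's upright axis: where the socket's rim centre stands when fully seated. Axes are the fixed clamp's (base 85 x 190 mm along y, mould plate at its +y end), not the bolt's: the bolt's turn is not measured; see it, or feel for it by turning the socket on the head under light pressure till it drops.
- bolt_top (a point): Centre of the top of the bolt's dark square head: 30 x 30 mm, 18 mm high, chamfered 2 mm; axes again the clamp's, not the bolt's. In the socket it has about 5 degrees of play either way. The bolt turns clockwise (from above) at about 0.25 N m for 0.5 to 1.0 rad, then is tight against a firm stop; it does not rise or sink.
- cake_a: Bystander, loose: moon cake, 75 mm across, 34 mm tall; origin at the middle of its underside.
- cake_b: Bystander, loose: moon cake, 75 mm across, 32 mm tall; origin at the middle of its underside.
- marker: Bystander, loose: felt marker with red barrel, 132 x 16 x 17 mm along its own x; origin at the middle of its underside.

How it is judged:
By the outcome, as a careful person would: the job done as asked, in the order asked, and still so for the second after the job is handed in, with the robot touching nothing.
It also fails if it takes over 67 s, if anything falls off the work surface, if the arm or the gripper's body presses on something with over 40 N, if the wrist force passes 120 N, or if a joint passes its speed limit or range.

ROBOT

A 6-joint arm with a two-finger parallel gripper is mounted at the origin on the work surface; the furniture and walls round the work are solid. World frame = base frame: x ahead of the robot, y to its left, z up, the work surface at z = 0. Lengths are in m, angles in degrees, forces in N, time in s.
With the tool pointing down it reaches from about 0.3 to 0.875 m from the base axis. Payload 6.4 kg.
Tool frame: the origin (TCP) lies between the finger pads; the fingertips stand 17 mm ahead of it and the grasp point (between the pads) lies 2 mm behind it; x points along the fingers, y is the direction in which the jaws open and shut, and the axes are right-handed (so a half turn about x gives the same grasp; the last joint's range is limited). The gripper opens to 88 mm and grips with 3 to 60 N. Pads are 18 mm wide; open, the fingers measure 123 mm over their backs; the gripper's body (75 mm by 187 mm) begins 45 mm behind the grasp point.
Start: joints at [-82.695, 10.359, 92.074, -0, 77.567, -11.82], TCP at [0.188, -0.543, 0.224] pointing down, gripper open.
Joint ranges: [-171.53, 171.53], [-51.25, 118.39], [17.06, 147.69], [-65.23, 245.23], [0, 150.52], [-178.68, 178.68]. Speed limits (degrees/s): [147.25, 147.25, 172.46, 180, 180, 180].

INTERFACE

Orientations are given as a 3x3 rotation matrix whose columns are the frame's x, y, z axes.
In Python, from plant import env, capture, job gives the robot as it stands. The module is installed in compiled form; this text tells all that it offers. Calls block until the motion is done:
- env.move_pose(position, orientation): joint-space move of the TCP to a pose.
- env.move_straight(position, orientation=None, max_speed=0.15): straight line of the TCP; orientation=None keeps the orientation; max_speed is the mean speed in m/s.
- env.goto_joints(angles): joint-space move.
- env.command_gripper(opening, grasp_force=None): finger opening in m; grasp_force is the grip in N (None keeps the last); returns when the fingers have stopped.
- env.hold(seconds).
- env.inverse_kinematics(position, orientation): joint angles nearest the present ones, or None.
- env.observe(): the state.
- capture(name): name is "side" or "top"; returns a dict with "image" (420x560x3 uint8, red, green, blue), "intrinsics" (3x3 intrinsics, pixels), "origin" and "orientation" of the camera in the world. Camera axes: x right, y up, looking along -z (the intrinsics and any distortion apply to the point x, -y, -z); pixel columns grow to the right and rows downward; lengths in m; the calibration is good to about 2 mm. A picture is of the moment at which its call begins. There is no depth.
A pose or a line that the arm cannot do raises env.MotionError and nothing moves.
- job.finish_job(): hands the job in, once; it reports no verdict.
The state is a dict: "clock": time; "qpos": joint angles; "dq": joint speeds; "joint_torque": joint torques, N m; "position": TCP position; "orientation": TCP orientation; "contact_force": force on the tool from outside, world axes, zero at the start; "moment": the same for the moment, N m; "opening": finger opening in m.
Only numpy, scipy, OpenCV 4.12 (cv2) and the standard library are available. Lean on these libraries where they do the work, as an engineer would, in place of code of your own. Each camera call takes 0.05 s, during which the arm holds its last target.

## Working session

There is one attempt and no reset: what is moved stays moved. The work goes in short steps, each a Python script; the robot and the scene stay as the last script left them, time stands still between calls to the robot, and variables do not carry over. Pictures are saved under pics/ and viewed, and the job is handed in when it is done.

```bash
mkdir -p pics; python3 - <<'E'
from plant import env,capture
import cv2
for n in("side","top"):
    c=capture(n); cv2.imwrite(f"pics/{n}0.png",c["image"][:,:,::-1]); print(n,c["intrinsics"],c["origin"],c["orientation"],[k for k in c])
    print({k:c[k] for k in c if k not in("image","intrinsics","origin","orientation")})
print(env.observe())
E
```

```text
side [[524.47115963   0.         272.40509178]
 [  0.         524.47115963 203.01294056]
 [  0.           0.           1.        ]] [ 0.28991365 -1.08793302  0.70305361] [[ 0.98957604  0.05303116 -0.13389161]
 [-0.14228268  0.50365261 -0.85210897]
 [ 0.02224653  0.86227707  0.50594797]] ['image', 'intrinsics', 'origin', 'orientation']
{}
top [[435.39809181   0.         270.4996357 ]
 [  0.         435.39809181 208.89824785]
 [  0.           0.           1.        ]] [ 0.4068129  -0.04797937  1.28933013] [[-0.01778921  0.99912425 -0.03787179]
 [-0.99971199 -0.01838438 -0.01542558]
 [-0.01610832  0.03758647  0.99916354]] ['image', 'intrinsics', 'origin', 'orientation']
{}
{'clock': 0.1, 'qpos': array([-8.26951834e+01,  1.03984875e+01,  9.21241724e+01, -6.14521310e-04,
        7.75682797e+01, -1.18212433e+01]), 'dq': array([ 0.06982182, -0.09633739, -0.15528299,  0.08480444, -0.03542972,
        0.02078618]), 'joint_torque': array([ 3.03640090e-04, -4.34822631e+01, -3.42693865e+01,  7.04558194e-02,
        3.39648512e-02, -3.56091459e-05]), 'position': array([ 0.18833529, -0.54275438,  0.22300671]), 'orientation': array([[-2.12197624e-04,  3.27649681e-01, -9.44799260e-01],
       [ 1.57298145e-03, -9.44798003e-01, -3.27649598e-01],
       [-9.99998740e-01, -1.55567817e-03, -3.14902978e-04]]), 'contact_force': array([-0.32842778, -0.52766743, -0.65416136]), 'moment': array([-0.00468592, -0.054448  ,  0.01148213]), 'opening': 0.0883377063965226}
```

View pics/side0.png

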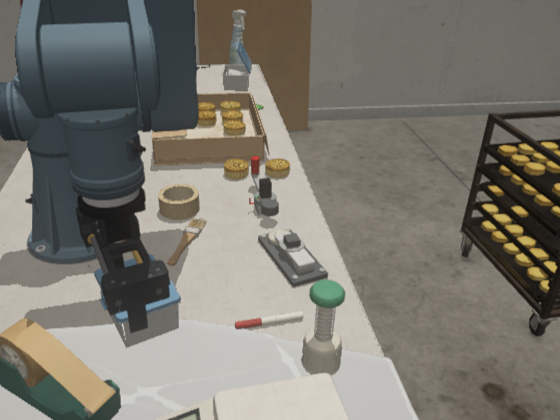

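View pics/top0.png

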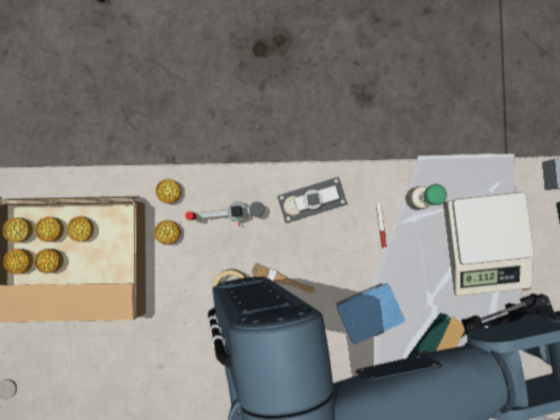

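```bash
python3 - <<'E'
import cv2
a=cv2.imread("pics/top0.png")[165:255,150:370]; cv2.imwrite("pics/t0z.png",cv2.resize(a,None,fx=3.6,fy=3.6,interpolation=cv2.INTER_CUBIC))
a=cv2.imread("pics/side0.png")[140:290,220:340]; cv2.imwrite("pics/s0z.png",cv2.resize(a,None,fx=4,fy=4,interpolation=cv2.INTER_CUBIC))
E
```

```text
(no output)
```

View pics/t0z.png

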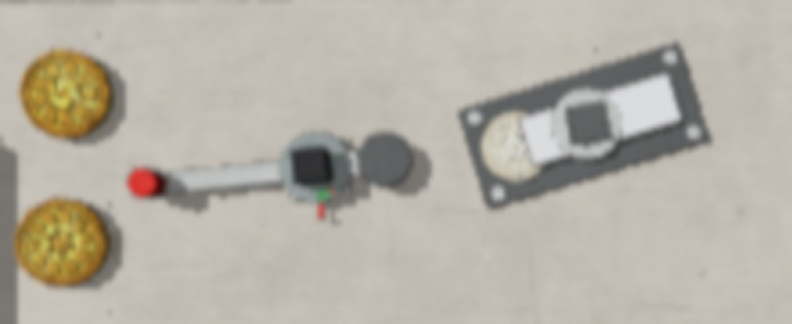

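View pics/s0z.png

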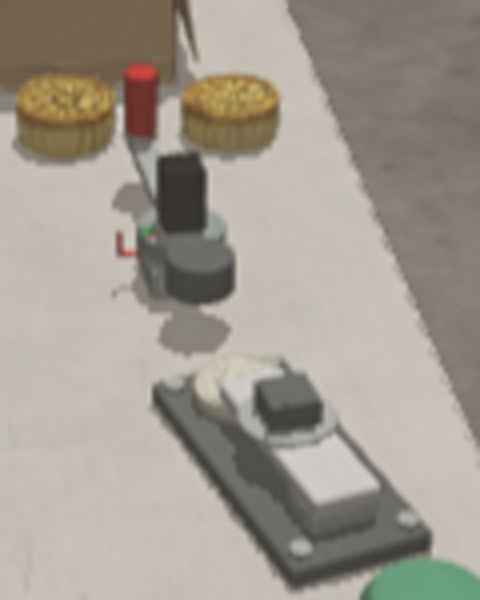

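```bash
cat > h.py <<'E'
import numpy as np
from plant import env,capture
import cv2
def ray(c,u,v):
    K=c["intrinsics"];d=np.array([(u-K[0,2])/K[0,0],-(v-K[1,2])/K[1,1],-1]);return c["orientation"]@d
def atz(c,u,v,z):
    d=ray(c,u,v);o=c["origin"];return o+d*(z-o[2])/d[2]
def proj(c,p):
    q=(np.asarray(p)-c["origin"])@c["orientation"];K=c["intrinsics"]
    return np.stack([K[0,0]*q[...,0]/-q[...,2]+K[0,2],-K[1,1]*q[...,1]/-q[...,2]+K[1,2]],-1)
def rot(yaw): # tool down, jaw (y) axis at yaw (rad)
    x=np.array([0,0,-1.]);y=np.array([np.cos(yaw),np.sin(yaw),0]);return np.column_stack([x,y,np.cross(x,y)])
def zoom(im,u0,u1,v0,v1,f,name):
    cv2.imwrite("pics/"+name,cv2.resize(im[v0:v1,u0:u1,::-1],None,fx=f,fy=f,interpolation=cv2.INTER_CUBIC))
E
python3 - <<'E'
from h import *
t=capture("top");s=capture("side")
np.savez("c0.npz",t=t["image"],s=s["image"])
zoom(t["image"],270,350,170,226,10,"tb.png")
zoom(s["image"],250,330,225,285,10,"sb.png")
zoom(t["image"],180,272,190,232,8.6,"tw.png")
zoom(s["image"],235,295,150,220,8,"sw.png")
for n,u,v,z in(("hub",236.7,211.1,.086),("grip",190.3,215.8,.088),("bolt",313.6,199.2,.058)): print(n,atz(t,u,v,z))
E
```

```text
hub [0.44804537 0.06429427 0.086     ]
grip [0.43731741 0.19289397 0.088     ]
bolt [ 0.47868609 -0.15135293  0.058     ]
```

View pics/tb.png

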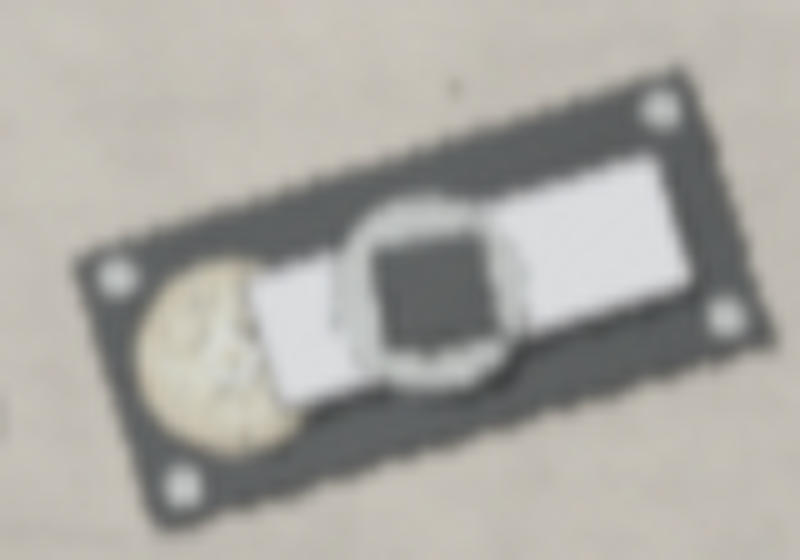

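View pics/sb.png

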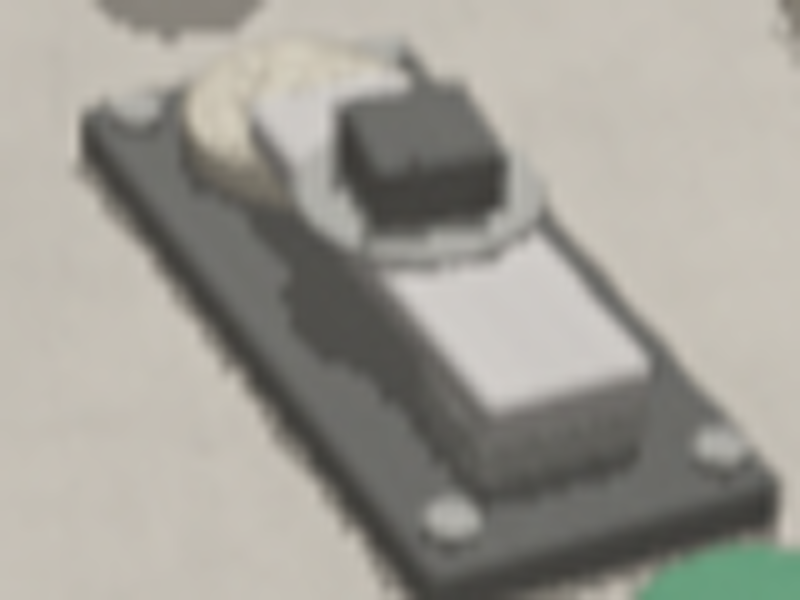

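View pics/tw.png

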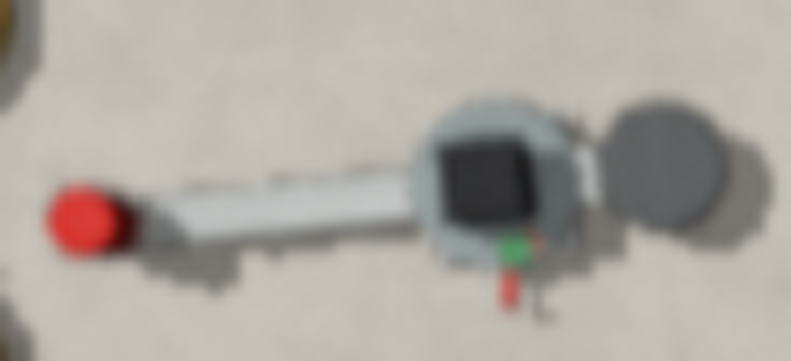

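View pics/sw.png

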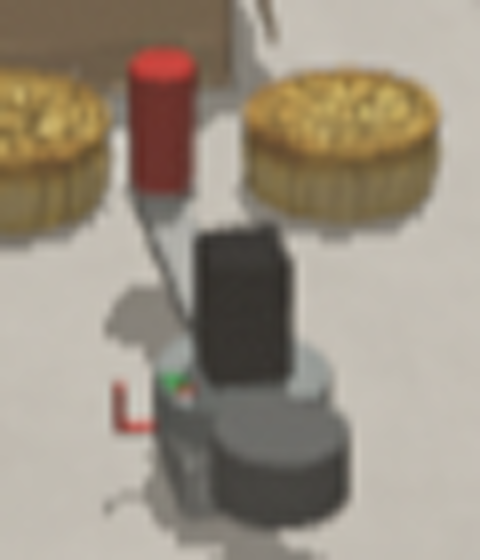

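```bash
cat > fit.py <<'E'
from h import *
from scipy.optimize import minimize
def box(cx,cy,yaw,half,z0,z1):
    a=np.array([[1,1],[-1,1],[-1,-1],[1,-1]])*half
    R=np.array([[np.cos(yaw),-np.sin(yaw)],[np.sin(yaw),np.cos(yaw)]]);a=a@R.T+[cx,cy]
    return np.vstack([np.c_[a,np.full(4,z)] for z in(z0,z1)])
def fitbox(c,cx,cy,z0,z1,half,win,blur=.7,verbose=0):
    im=c["image"].astype(float).mean(2)
    u0,v0=(proj(c,[cx,cy,(z0+z1)/2])).astype(int)-win
    n=2*win; patch=im[v0:v0+n,u0:u0+n]; S=8
    # weights: within washer circle
    def render(p):
        pts=proj(c,box(p[0],p[1],p[2],half,z0,z1))
        h=cv2.convexHull(pts.astype(np.float32))[:,0]
        m=np.zeros((n*S,n*S),np.uint8)
        q=(h-[u0,v0]+.5)*S-.5
        cv2.fillPoly(m,[np.round(q*16).astype(np.int32)],255,cv2.LINE_AA,4)
        m=cv2.GaussianBlur(m.astype(float)/255,(0,0),blur*S)
        return cv2.resize(m,(n,n),interpolation=cv2.INTER_AREA)
    w=cv2.dilate((render([cx,cy,0])>.02).astype(np.uint8),np.ones((3,3))).astype(float)
    def cost(p):
        m=render(p); A=np.c_[m.ravel(),1-m.ravel()]; W=w.ravel()
        s,_,_,_=np.linalg.lstsq(A*W[:,None],patch.ravel()*W,rcond=None)
        return (((A@s-patch.ravel())*W)**2).sum()/W.sum()
    best=None; out=[]
    for y0 in np.deg2rad(np.arange(-45,45,9)):
        r=minimize(cost,[cx,cy,y0],method="Nelder-Mead",options=dict(initial_simplex=np.array([[cx,cy,y0],[cx+.004,cy,y0],[cx,cy+.004,y0],[cx,cy,y0+.12]]),xatol=1e-5,fatol=1e-3))
        out.append((r.fun,r.x[0],r.x[1],(np.rad2deg(r.x[2])+45)%90-45))
    out.sort(); return out
E
python3 - <<'E'
from fit import *
z=np.load("c0.npz");t=capture("top");s=capture("side");t["image"]=z["t"];s["image"]=z["s"]
np.set_printoptions(precision=4,suppress=True)
for c in(t,s):
    print("bolt");[print(np.array(o)) for o in fitbox(c,.4787,-.1514,.040,.058,.015,12 if c is t else 16)[:3]]
    print("hub");[print(np.array(o)) for o in fitbox(c,.448,.0643,.040,.086,.014,12 if c is t else 20)[:3]]
def tri(ut,us):
    d1=ray(t,*ut);d2=ray(s,*us);A=np.c_[d1,-d2];k=np.linalg.lstsq(A,s["origin"]-t["origin"],rcond=None)[0]
    p=t["origin"]+d1*k[0];q=s["origin"]+d2*k[1];return p,q
print(tri((239.1,221.5),(250,198.1)))
print(tri((190.3,215.8),(235+161/8,150+68/8)))
print(env.observe()["clock"])
E
```

```text
bolt
[320.4104   0.4796  -0.1504   9.9604]
[320.4224   0.4797  -0.1504   9.9506]
[320.4469   0.4796  -0.1505   9.9234]
hub
[270.2635   0.4481   0.0652  -2.7185]
[270.3505   0.4481   0.0653  -2.7168]
[270.423    0.4483   0.0653  -2.0051]
bolt
[445.4337   0.4809  -0.1544   8.764 ]
[445.5421   0.4809  -0.1544   8.8988]
[445.5823   0.4809  -0.1544   8.9091]
hub
[436.7077   0.4497   0.061   -3.7636]
[436.7077   0.4497   0.061   -3.7807]
[436.8222   0.4497   0.061   -3.5548]
(array([0.4196, 0.0623, 0.0377]), array([0.4128, 0.0631, 0.0377]))
(array([0.4374, 0.1933, 0.0858]), array([0.4406, 0.193 , 0.0858]))
0.3
```

```bash
cat > fit2.py <<'E'
from fit import *
def fit2(c,cx,cy,z0,z1,half,win,blur,y0s,dil=2,topw=0):
    im=c["image"].astype(float)
    u0,v0=(proj(c,[cx,cy,(z0+z1)/2])).astype(int)-win
    n=2*win; patch=im[v0:v0+n,u0:u0+n].reshape(-1,3); S=8
    def poly(pts):
        m=np.zeros((n*S,n*S),np.uint8);q=(pts-[u0,v0]+.5)*S-.5
        cv2.fillPoly(m,[np.round(q*16).astype(np.int32)],1,cv2.LINE_8,4);return m.astype(float)
    def render(p):
        P=proj(c,box(p[0],p[1],p[2],half,z0,z1)); top=poly(P[4:]); L=[top]; occ=top.copy()
        B=box(p[0],p[1],p[2],half,z0,z1)
        for i in range(4):
            j=(i+1)%4; mid=(B[i]+B[j]+B[i+4]+B[j+4])/4; nrm=(B[i]+B[j])/2-np.array([p[0],p[1],z0])
            if nrm@(c["origin"]-mid)>0:
                f=poly(P[[i,j,j+4,i+4]])*(1-occ); occ=np.maximum(occ,f); L.append(f)
        L.append(1-occ)
        return np.stack([cv2.resize(cv2.GaussianBlur(l,(0,0),blur*S),(n,n),interpolation=cv2.INTER_AREA).ravel() for l in L],1)
    r0=render([cx,cy,y0s[0]])
    w=cv2.dilate((r0[:,-1].reshape(n,n)<.7).astype(np.uint8),np.ones((2*dil+1,)*2)).astype(float).ravel()
    def cost(p):
        A=render(p); s=np.linalg.lstsq(A*w[:,None],patch*w[:,None],rcond=None)[0]
        r=np.abs(A@s-patch); r=np.minimum(r,40)  # robust
        return ((r**2).mean(1)*w).sum()/w.sum()
    out=[]
    for y0 in y0s:
        r=minimize(cost,[cx,cy,y0],method="Nelder-Mead",options=dict(initial_simplex=np.array([[cx,cy,y0],[cx+.003,cy,y0],[cx,cy+.003,y0],[cx,cy,y0+.1]]),xatol=1e-5,fatol=1e-3))
        out.append((r.fun,*r.x[:2],(np.rad2deg(r.x[2])+45)%90-45))
    out.sort(); return np.array(out)
E
python3 - <<'E'
from fit2 import *
z=np.load("c0.npz");t=capture("top");s=capture("side");t["image"]=z["t"];s["image"]=z["s"]
np.set_printoptions(precision=4,suppress=True)
ys=np.deg2rad([5,0,12,-10,30])
for blur in(.4,.7):
  for dil in(1,2):
    for c in(t,s):
      print(blur,dil,"bolt",fit2(c,.4797,-.1510,.040,.058,.015,12 if c is t else 18,blur,ys,dil)[0],
      "hub",fit2(c,.448,.0645,.045,.086,.014,14 if c is t else 22,blur,ys,dil)[0])
E
```

```text
0.4 1 bolt [54.0809  0.4796 -0.1505  7.5912] hub [206.9345   0.4478   0.0653   1.5665]
0.4 1 bolt [149.4884   0.4815  -0.1525   8.6431] hub [223.8735   0.4498   0.0606  -2.0491]
0.4 2 bolt [114.3163   0.4799  -0.1506   9.0249] hub [312.4872   0.4481   0.0652   0.5835]
0.4 2 bolt [214.713    0.4814  -0.1527   7.0074] hub [349.2283   0.4499   0.0605  -2.7912]
0.7 1 bolt [39.3403  0.4801 -0.1508  8.4815] hub [185.6757   0.4479   0.0653  -2.7205]
0.7 1 bolt [121.7115   0.4814  -0.1527   8.6412] hub [248.2433   0.4501   0.0604  -1.9818]
0.7 2 bolt [97.2133  0.4802 -0.1509  9.1812] hub [290.5978   0.4479   0.0649  -2.8197]
0.7 2 bolt [188.1419   0.4814  -0.153    8.6749] hub [366.9699   0.4499   0.059   -3.6177]
```

```bash
python3 - <<'E'
from h import *
np.set_printoptions(precision=4,suppress=True)
for p,y in(((.448,.0645,.3),-85.4),((.448,.0645,.074),-85.4),((.448,.0645,.074),4.6),((.48,-.151,.15),8.5),((.47,-.02,.106),8.5),((.60,-.10,.106),-70),((.448,.0645,.3),94),((.48,-.151,.15),188.5-360)):
    print(p,y,env.inverse_kinematics(p,rot(np.deg2rad(y))))
c0=env.observe()["clock"]
env.move_pose((.4485,.064,.18),rot(np.deg2rad(-85.4)))
env.command_gripper(.05)
env.move_straight((.4485,.064,.0755),max_speed=.12)
o=env.observe();print(o["clock"]-c0,o["position"],o["contact_force"],o["opening"])
c=capture("side");zoom(c["image"],200,340,120,260,4,"g1.png")
E
```

```text
(0.448, 0.0645, 0.3) -85.4 [ -6.8929  -9.2798 103.089    0.      86.1908  78.5071]
(0.448, 0.0645, 0.074) -85.4 [ -6.8929   6.4167 116.073   -0.      57.5103  78.5071]
(0.448, 0.0645, 0.074) 4.6 [ -6.8929   6.4167 116.073   -0.      57.5103 -11.4929]
(0.48, -0.151, 0.15) 8.5 [-31.0016   5.8636 106.2555  -0.      67.881  -39.5016]
(0.47, -0.02, 0.106) 8.5 [-16.9385   5.4307 112.6003  -0.      61.969  -25.4385]
(0.6, -0.1, 0.106) -70 [-20.6289  21.7025  92.4017  -0.      65.8958  49.3711]
(0.448, 0.0645, 0.3) 94 [  -6.8929   -9.2798  103.089    -0.       86.1908 -100.8929]
(0.48, -0.151, 0.15) -171.5 [-31.0016   5.8636 106.2555  -0.      67.881  140.4984]
4.0832999999999995 [0.4491 0.0639 0.0761] [-0.6589 -0.7108 -0.0411] 0.04987189952542291
```

View pics/g1.png

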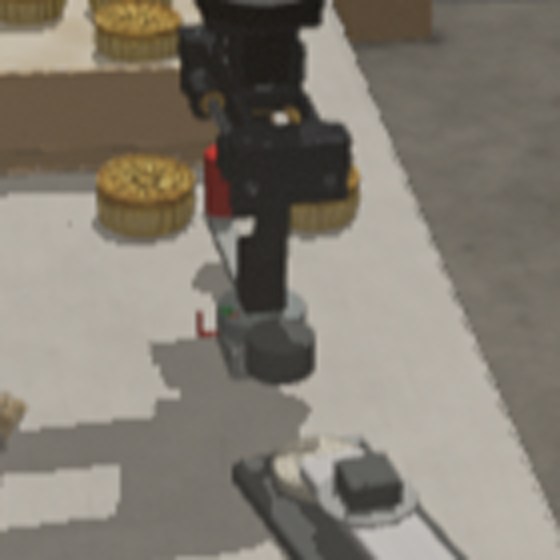

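```bash
python3 - <<'E'
from h import *
np.set_printoptions(precision=4,suppress=True)
def st(n):
    o=env.observe();print(n,round(o["clock"],2),o["position"],o["contact_force"],o["moment"],round(o["opening"],4))
env.command_gripper(.0,5);st("sq1")
env.command_gripper(.05)
env.move_straight((.4485,.064,.095),rot(np.deg2rad(-85.4)),max_speed=.12)
env.move_straight((.4485,.064,.0955),rot(np.deg2rad(4.6)),max_speed=.12);st("rot")
env.move_straight((.4485,.064,.070),max_speed=.12);st("down")
env.command_gripper(.0,8);st("sq2")
c=capture("side");zoom(c["image"],200,340,120,260,4,"g2.png")
c=capture("top");zoom(c["image"],150,350,150,270,4,"g2t.png")
E
```

```text
sq1 5.36 [0.4485 0.064  0.0755] [-0.0098 -0.6061  0.3579] [-0.0034  0.0477 -0.0239] 0.0007
rot 8.24 [0.4484 0.064  0.0953] [-0.1092 -0.131  -0.3985] [-0.0285 -0.1031 -0.0123] 0.0505
down 8.6 [0.4479 0.0641 0.0696] [ 0.2506 -0.302   0.4183] [ 0.0145 -0.1173  0.0259] 0.0499
sq2 9.07 [0.4497 0.0639 0.0709] [2.3213 0.5346 2.5369] [ 0.0067 -0.5259  0.0241] 0.0272
```

View pics/g2.png

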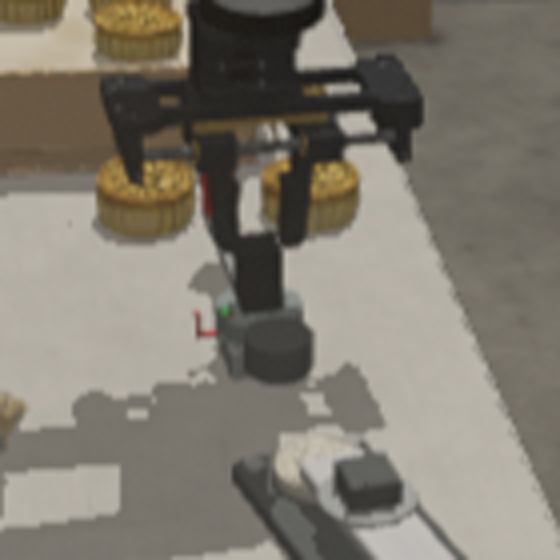

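View pics/g2t.png

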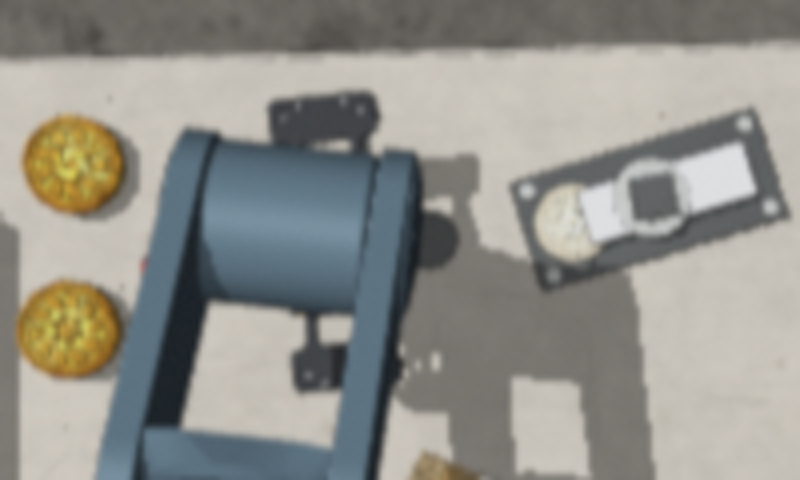

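```bash
python3 - <<'E'
from h import *
np.set_printoptions(precision=4,suppress=True)
c=capture("side")
cv2.imwrite("pics/g3.png",cv2.resize(c["image"][120:240,190:320,::-1],None,fx=5,fy=5,interpolation=cv2.INTER_CUBIC))
for p in((.435,.064,.053),(.463,.064,.053),(.449,.064,.086),(.449,.05,.086),(.449,.064,.04),(.449,.064,.11)): print(p,(proj(c,p)-[190,120])*5)
o=env.observe();print(o["position"],o["opening"],o["contact_force"],o["orientation"])
E
```

```text
(0.435, 0.064, 0.053) [343.4293 361.1505]
(0.463, 0.064, 0.053) [398.105  358.3823]
(0.449, 0.064, 0.086) [371.7463 302.3205]
(0.449, 0.05, 0.086) [375.386  315.4777]
(0.449, 0.064, 0.04) [370.4416 382.0004]
(0.449, 0.064, 0.11) [372.4455 259.6184]
[0.4496 0.0639 0.0708] 0.027360167180526283 [2.8033 0.5307 5.1642] [[ 0.0024  0.9968  0.0801]
 [-0.0002  0.0801 -0.9968]
 [-1.      0.0023  0.0004]]
```

View pics/g3.png

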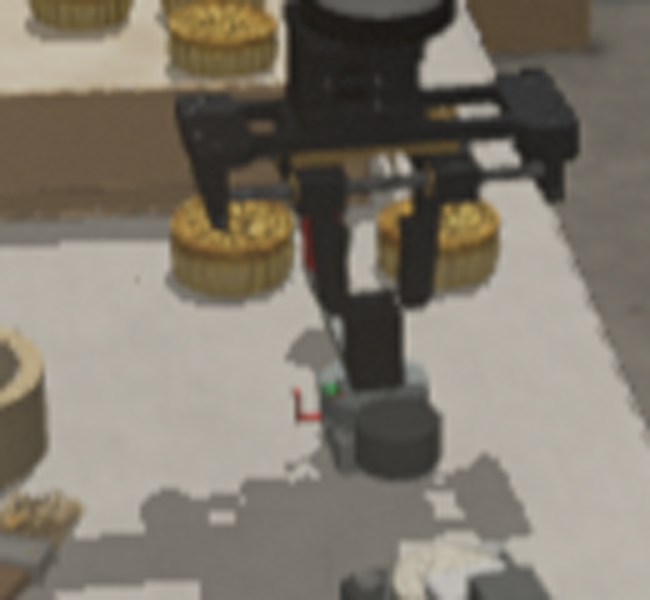

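```bash
python3 - <<'E'
from h import *
np.set_printoptions(precision=4,suppress=True)
c=capture("side");z=np.load("c0.npz")
im=z["s"].copy()
y=np.array([.3276,-.9448,0])
for zz,col in((.224,(0,255,0)),(.207,(255,0,0)),(.235,(0,0,255))):
    for s in(-1,1):
        u=proj(c,np.array([.1883,-.5428,zz])+s*.044*y);print(zz,s,u);cv2.circle(im,tuple(np.round(u).astype(int)),1,col,-1)
zoom(im,60,220,230,350,5,"st.png")
o=env.observe();print(o["contact_force"],o["moment"])
E
```

```text
0.224 -1 [121.6158 292.305 ]
0.224 1 [138.3874 333.4418]
0.207 -1 [123.1097 301.7152]
0.207 1 [139.8153 343.2658]
0.235 -1 [120.6301 286.0964]
0.235 1 [137.4435 326.9475]
[2.6854 1.2634 5.0587] [ 0.0373 -0.6667 -0.0037]
```

View pics/st.png

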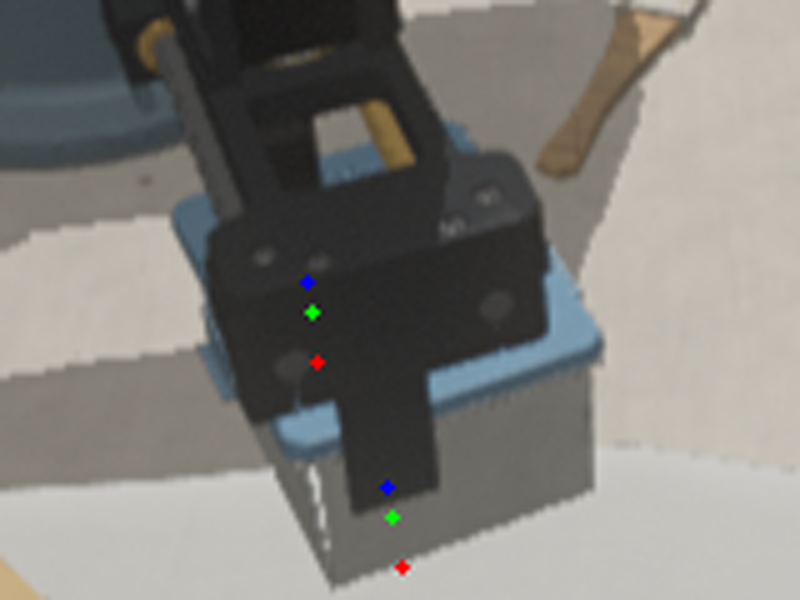

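```bash
cat >> h.py <<'E'
np.set_printoptions(precision=4,suppress=True)
def st(n):
    o=env.observe();print(n,round(o["clock"],2),o["position"],o["contact_force"],o["moment"],round(o["opening"],4));return o
E
python3 - <<'E'
from h import *
env.command_gripper(.05);st("open")
env.move_straight((.4485,.064,.09),rot(np.deg2rad(4.6)),max_speed=.12)
env.move_straight((.4485,.064,.0905),rot(np.deg2rad(-85.4)),max_speed=.12)
env.move_straight((.4485,.064,.048),max_speed=.12);st("down1")
env.command_gripper(.026,5);st("sq1")
c=capture("side");zoom(c["image"],200,340,120,240,5,"g4.png")
E
```

```text
open 9.79 [0.448  0.064  0.0697] [0.1752 0.8095 0.2505] [-0.0219 -0.0964 -0.0782] 0.0499
down1 12.32 [0.4484 0.064  0.048 ] [ 0.1117 -0.4648  0.5842] [-0.0093  0.0168  0.0103] 0.0499
sq1 12.78 [0.4491 0.0645 0.0487] [0.1541 4.9535 6.423 ] [0.9558 0.0959 0.0702] 0.0284
```

View pics/g4.png

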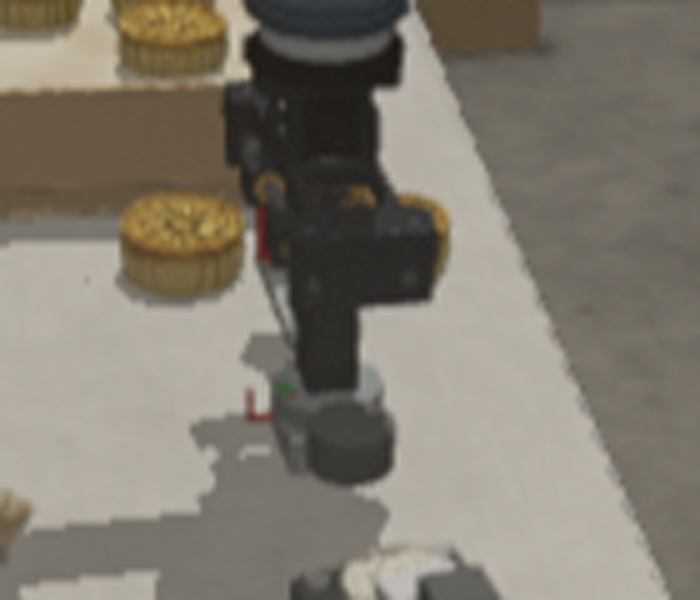

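```bash
python3 - <<'E'
from h import *
env.hold(.2);st("hold")
env.command_gripper(.05);st("open")
env.move_straight((.4485,.064,.086),rot(np.deg2rad(-85.4)),max_speed=.15)
env.move_straight((.4485,.064,.0865),rot(np.deg2rad(4.6)),max_speed=.15)
env.move_straight((.4485,.064,.038),max_speed=.15);st("down2")
env.command_gripper(.0,30);st("sq2")
env.move_straight((.4485,.064,.06),max_speed=.1);st("lift")
c=capture("side");zoom(c["image"],190,340,110,240,4.6,"g5.png")
c=capture("top");zoom(c["image"],150,350,150,270,4,"g5t.png")
E
```

```text
hold 13.03 [0.4491 0.0645 0.0487] [-0.7707  5.1215  6.129 ] [0.985  0.0999 0.0498] 0.0281
open 13.53 [0.4484 0.0638 0.0479] [ 0.1876  0.462  -0.1603] [ 0.0159  0.0142 -0.003 ] 0.0501
down2 16.12 [0.4483 0.064  0.038 ] [ 0.2897 -0.3347 -0.5066] [-0.0574 -0.1055 -0.0029] 0.0496
sq2 16.57 [0.4504 0.0638 0.0392] [ 3.2176 -0.2525  4.2456] [-0.0021 -0.7512 -0.0156] 0.0278
lift 16.94 [0.4475 0.0641 0.0594] [ 0.2813  0.7408 -5.5982] [-0.0643 -0.0296 -0.0067] 0.0277
```

View pics/g5.png

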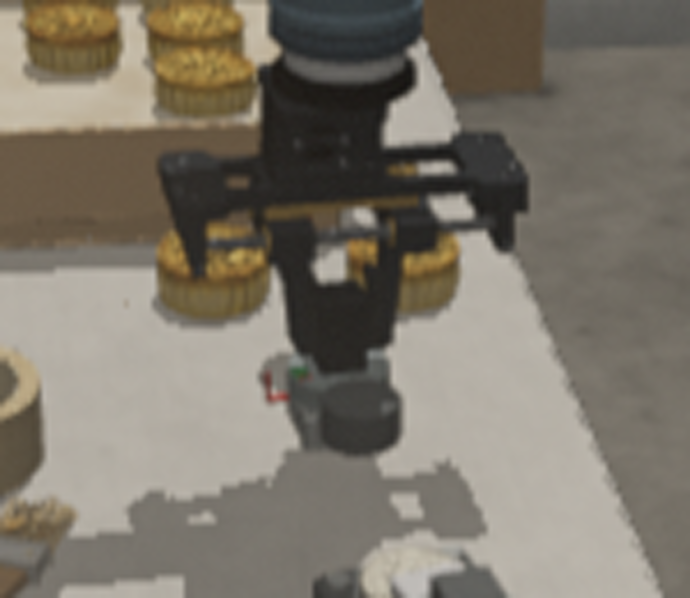

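```bash
python3 - <<'E'
from h import *
env.move_straight((.4485,.064,.125),max_speed=.2)
env.move_straight((.4805,-.1512,.122),rot(np.deg2rad(8.5)),max_speed=.15);o=st("over")
env.hold(.3);o=st("over")
print(o["orientation"])
c=capture("side");zoom(c["image"],210,360,160,290,5,"g6.png");s=c["image"]
c=capture("top");zoom(c["image"],210,390,140,270,4.4,"g6t.png");np.savez("c1.npz",t=c["image"],s=s)
E
```

```text
over 19.12 [ 0.4803 -0.1504  0.1218] [-0.7798 -0.0218 -5.7657] [-0.119  -0.0848 -0.0052] 0.0276
over 19.42 [ 0.4806 -0.1509  0.1221] [ 0.5871  0.0839 -5.1114] [-0.085  -0.0907  0.009 ] 0.028
[[ 0.0001  0.9889  0.1484]
 [-0.0001  0.1484 -0.9889]
 [-1.      0.0001  0.0001]]
```

View pics/g6.png

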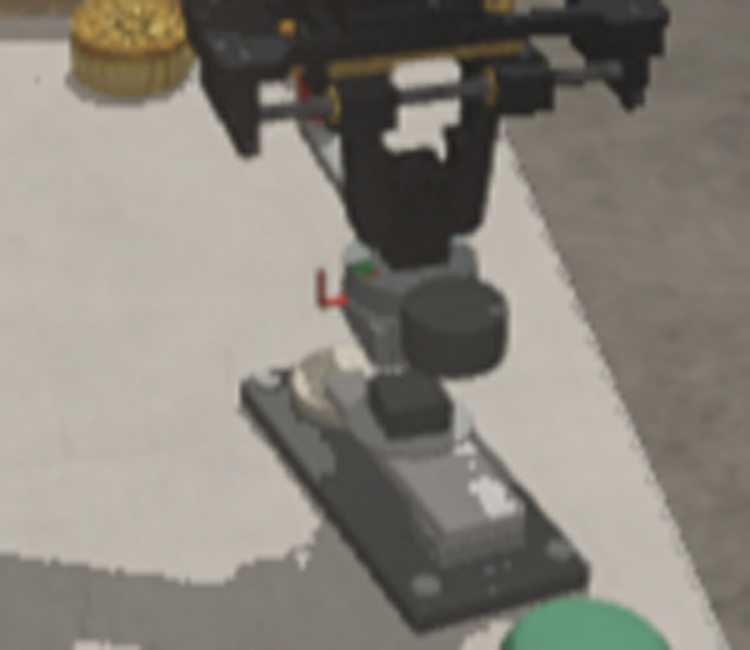

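View pics/g6t.png

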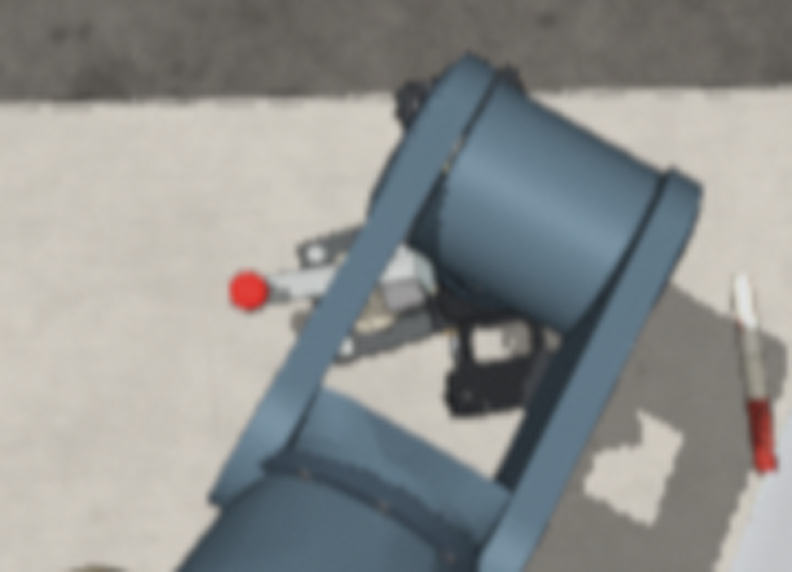

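```bash
python3 - <<'E'
from h import *
z=np.load("c1.npz");t=capture("top");s=capture("side")
def red(im,u0,u1,v0,v1):
    p=im[v0:v1,u0:u1].astype(float);w=np.clip(p[...,0]-np.maximum(p[...,1],p[...,2])-60,0,80);v,u=np.mgrid[v0:v1,u0:u1]
    return (u*w).sum()/w.sum(),(v*w).sum()/w.sum()
r=red(z["t"],255,275,195,218);print(r,atz(t,*r,.170),"exp",[.4806-.13*np.sin(np.deg2rad(8.5)),-.1509+.13*np.cos(np.deg2rad(8.5))])
z0=np.load("c0.npz");r=red(z0["t"],180,200,205,226);print(r,atz(t,*r,.086))
E
```

```text
(np.float64(265.961038961039), np.float64(205.6358543417367)) [ 0.4579 -0.0192  0.17  ] exp [np.float64(0.46138477655315063), np.float64(-0.022327937762950806)]
(np.float64(189.17010613207546), np.float64(215.32783018867926)) [0.4387 0.1964 0.086 ]
```

```bash
python3 - <<'E'
from h import *
s=capture("side")
f=lambda p:(proj(s,p)-[210,160])*5
h=np.array([.4806,-.1509,0]);d=np.array([-.1478,.989,0]);e=np.array([.989,.1478,0])
rz=.1221-.0385
print("cw top",f(h-.056*d+[0,0,rz+.051]),"edges",f(h-.056*d+.022*e+[0,0,rz+.04]),f(h-.056*d-.022*e+[0,0,rz+.04]))
for x,y in((.4803,-.1507),(.4815,-.1532)):
    b=np.array([x,y,.058]);print([f(b+.015*(i*d+j*e)).round(0) for i,j in((1,1),(1,-1),(-1,-1),(-1,1))])
E
```

```text
cw top [456.7391 302.6033] edges [505.942  317.9902] [404.2947 332.8306]
[array([426., 361.]), array([362., 370.]), array([383., 408.]), array([448., 398.])]
[array([430., 364.]), array([365., 373.]), array([387., 411.]), array([452., 401.])]
```

```bash
python3 - <<'E'
from h import *
R=rot(np.deg2rad(8.5));x,y=.4814,-.1524
env.move_straight((x,y,.100),R,max_speed=.08);o=st("pre");b=o["contact_force"]
z=.100
for k in range(8):
    z-=.0015
    env.move_straight((x,y,z),max_speed=.04);o=env.observe();f=o["contact_force"]-b
    print(round(o["clock"],2),round(z,4),o["position"],f,o["moment"])
    if f[2]>5: break
s=capture("side");zoom(s["image"],240,340,190,270,7,"g7.png")
E
```

```text
pre 20.09 [ 0.4809 -0.1521  0.0993] [ 0.9422  0.4348 -5.6186] [-0.0738 -0.1433 -0.0002] 0.0278
20.34 0.0985 [ 0.4816 -0.1525  0.0988] [-0.2776 -0.4597  1.1789] [-0.0726 -0.0746  0.0012]
20.59 0.097 [ 0.4814 -0.1524  0.097 ] [-0.478  -0.2327  0.2875] [-0.1016 -0.1027  0.0051]
20.84 0.0955 [ 0.4813 -0.1524  0.0954] [-1.7816 -0.4115  0.9979] [-0.1331 -0.1261  0.0439]
21.09 0.094 [ 0.4813 -0.1523  0.0939] [-0.6284 -0.9683 -0.3782] [-0.0642 -0.0713  0.0164]
21.34 0.0925 [ 0.4813 -0.1523  0.0924] [-1.4209  0.5415  0.614 ] [-0.162  -0.1301  0.0163]
21.59 0.091 [ 0.4813 -0.1523  0.0909] [-1.3118 -0.9713  0.018 ] [-0.0583 -0.103  -0.0491]
21.84 0.0895 [ 0.4813 -0.1523  0.0894] [-1.141  -0.2051 -0.0946] [-0.0517 -0.1035  0.0163]
22.09 0.088 [ 0.4813 -0.1524  0.0879] [-0.1713 -0.975  -0.6179] [-0.0558 -0.0618 -0.0001]
```

View pics/g7.png

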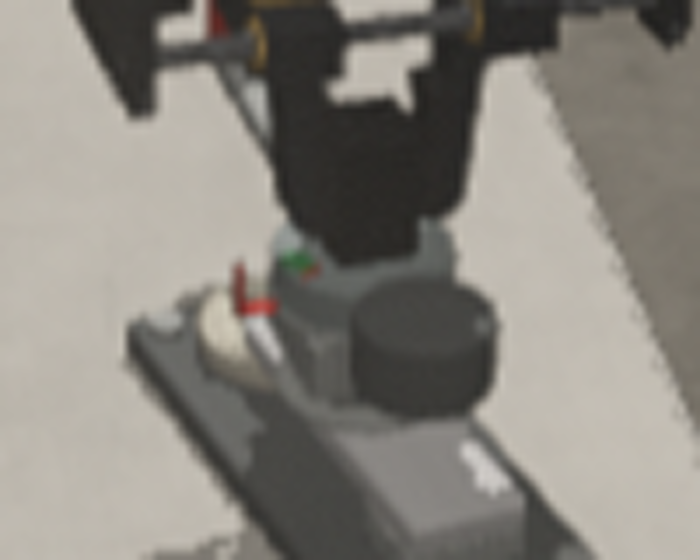

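```bash
python3 - <<'E'
from h import *
x,y=.4814,-.1524
env.move_straight((x,y,.0815),max_speed=.04);b=np.array([0,0,-5.3])
z=.0815
for k in range(10):
    z-=.001
    env.move_straight((x,y,z),max_speed=.04);o=env.observe();f=o["contact_force"]-b
    print(round(o["clock"],2),round(z,4),o["position"],f,o["moment"])
    if f[2]>7: break
s=capture("side");zoom(s["image"],240,340,190,270,7,"g8.png")
E
```

```text
22.7 0.0805 [ 0.4813 -0.1524  0.0804] [ 0.2373  0.7121 -0.9182] [-0.0908 -0.1121 -0.0079]
22.95 0.0795 [ 0.4813 -0.1524  0.0794] [ 0.9186  0.2576 -0.1958] [-0.0855 -0.1346 -0.0359]
23.2 0.0785 [ 0.4818 -0.1526  0.0791] [-0.1671  0.1373  4.4478] [ 0.1342  0.1893 -0.0341]
23.45 0.0775 [ 0.4823 -0.1527  0.0787] [-0.2184  1.3015 10.6487] [ 0.2812  0.3782 -0.0313]
```

View pics/g8.png

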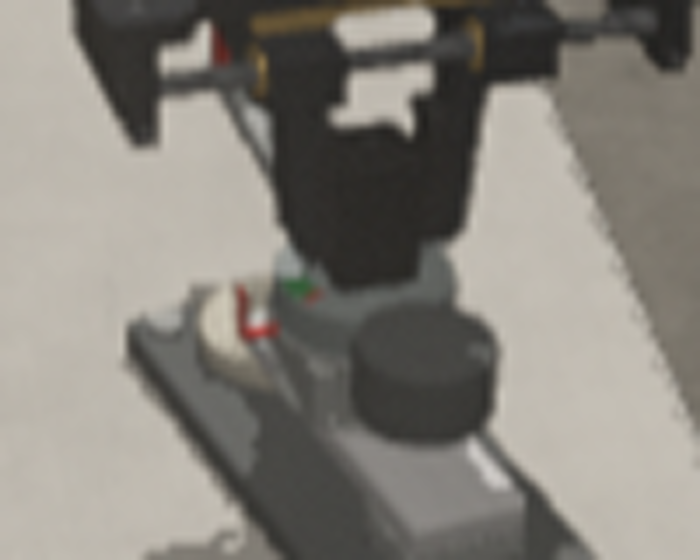

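```bash
python3 - <<'E'
from h import *
x,y=.4814,-.1524
env.command_gripper(.05);st("rel")
env.move_straight((x,y,.135),max_speed=.15)
a=np.deg2rad(98.5);gx,gy=x+.13*np.cos(a),y+.13*np.sin(a)
env.move_straight((gx,gy,.135),max_speed=.2);st("above grip")
s=capture("side");zoom(s["image"],220,360,150,270,5,"g9.png")
s=capture("top");zoom(s["image"],230,390,140,260,5,"g9t.png")
E
```

```text
rel 24.01 [ 0.4814 -0.1524  0.0774] [-0.1396  0.2126  0.7834] [-0.0698 -0.0975 -0.024 ] 0.0501
above grip 25.34 [ 0.4622 -0.0242  0.1347] [-0.0615 -0.5642  0.0178] [-0.0598 -0.0368  0.0213] 0.0502
```

View pics/g9.png

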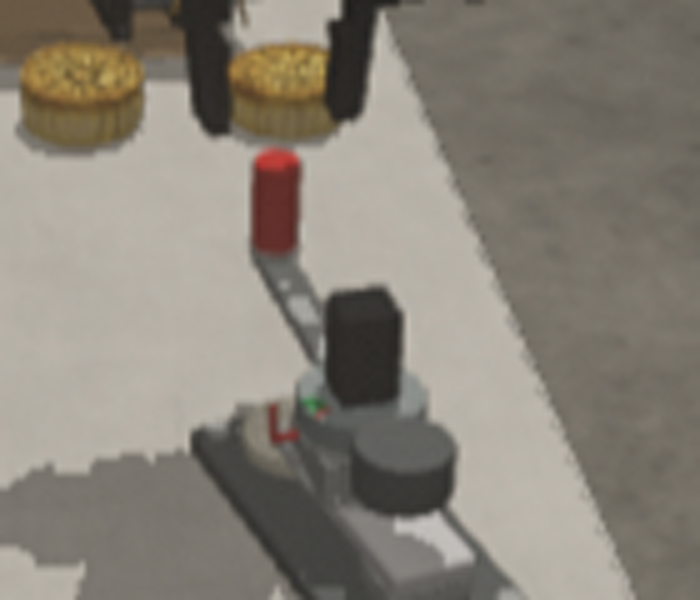

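View pics/g9t.png

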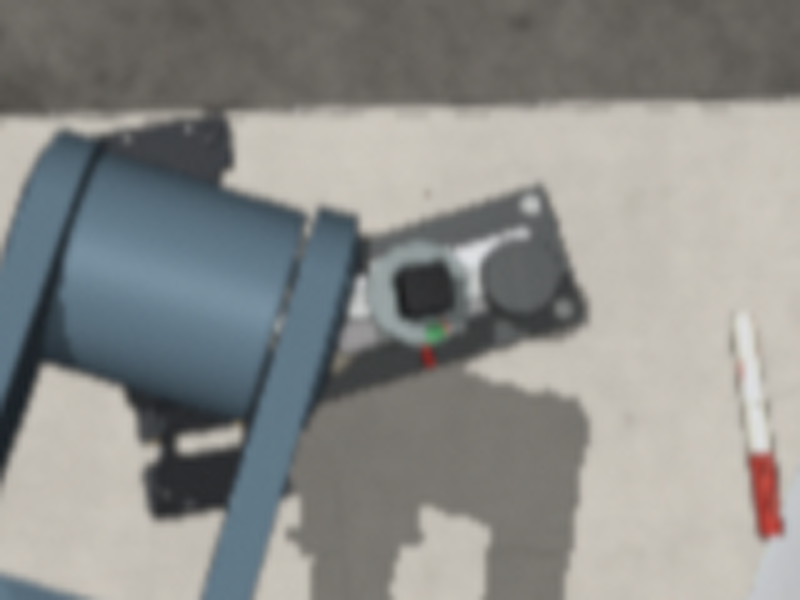

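```bash
python3 - <<'E'
from h import *
x,y=.4814,-.1524
env.move_straight((.4622,-.0238,.078),max_speed=.12);st("down")
env.command_gripper(.018,3);st("touch")
env.command_gripper(.027);st("cage")
a=np.deg2rad(98.5);hist=[];zz=.078
def go(a):
    env.move_straight((x+.13*np.cos(a),y+.13*np.sin(a),zz),rot(a-np.pi/2),max_speed=.06)
    o=env.observe();f=o["contact_force"];t=np.array([np.sin(a),-np.cos(a),0]) # cw direction
    p=o["position"];aa=np.arctan2(p[1]-y,p[0]-x)
    r=np.array([np.cos(a),np.sin(a),0])
    print(round(o["clock"],2),"cmd %.3f act %.3f Ft %.2f Fr %.2f Fz %.2f"%(98.5*np.pi/180-a,98.5*np.pi/180-aa,-f@t,f@r,f[2]));return -f@t
for k in range(11):
    a-=.04
    if go(a)>4.5: break
E
```

```text
down 26.07 [ 0.4625 -0.0242  0.0782] [ 0.0006 -0.4139  0.4912] [ 0.033  -0.1539  0.019 ] 0.0501
touch 26.57 [ 0.4625 -0.0238  0.0783] [0.3897 0.0035 1.3934] [ 0.0421 -0.108  -0.0308] 0.0239
cage 26.83 [ 0.4621 -0.0238  0.0779] [0.2678 0.0972 0.5492] [-0.0502 -0.0832  0.0259] 0.0269
27.08 cmd 0.040 act 0.040 Ft 0.29 Fr -0.38 Fz -0.16
27.33 cmd 0.080 act 0.080 Ft 0.05 Fr -0.41 Fz -0.19
27.58 cmd 0.120 act 0.116 Ft 0.52 Fr 0.56 Fz -0.50
27.83 cmd 0.160 act 0.157 Ft 1.28 Fr 2.10 Fz 0.35
28.08 cmd 0.200 act 0.198 Ft 1.38 Fr 2.04 Fz -0.46
28.33 cmd 0.240 act 0.239 Ft 1.40 Fr 0.94 Fz -0.26
28.58 cmd 0.280 act 0.280 Ft 1.68 Fr 0.92 Fz -0.10
28.83 cmd 0.320 act 0.320 Ft 0.55 Fr 1.00 Fz -0.49
29.08 cmd 0.360 act 0.360 Ft 1.49 Fr -0.19 Fz -0.60
29.33 cmd 0.400 act 0.400 Ft 1.09 Fr -0.15 Fz 0.69
29.58 cmd 0.440 act 0.440 Ft 0.40 Fr 1.49 Fz -0.53
```

Turning at about 1.5 N as expected. Continue with finer steps towards the stop.

```bash
cat > sw.py <<'E'
from h import *
x,y=.4814,-.1524;zz=.078;A0=np.deg2rad(98.5)
def go(c,v=.06):
    a=A0-c
    env.move_straight((x+.13*np.cos(a),y+.13*np.sin(a),zz),rot(a-np.pi/2),max_speed=v)
    o=env.observe();f=o["contact_force"];t=np.array([np.sin(a),-np.cos(a),0])
    p=o["position"];aa=np.arctan2(p[1]-y,p[0]-x);r=np.array([np.cos(a),np.sin(a),0])
    print(round(o["clock"],2),"cmd %.3f act %.3f Ft %.2f Fr %.2f Fz %.2f"%(c,A0-aa,-f@t,f@r,f[2]));return -f@t
E
python3 - <<'E'
from sw import *
c=.44
while c<1.2:
    c+=.025
    if go(c)>3.6: break
E
```

```text
29.83 cmd 0.465 act 0.464 Ft 1.17 Fr 0.71 Fz -0.36
30.08 cmd 0.490 act 0.490 Ft 1.86 Fr 0.23 Fz -0.39
30.33 cmd 0.515 act 0.515 Ft 1.00 Fr 0.80 Fz 0.36
30.58 cmd 0.540 act 0.540 Ft 1.84 Fr 0.85 Fz 0.06
30.83 cmd 0.565 act 0.566 Ft 1.93 Fr 1.34 Fz 0.40
31.08 cmd 0.590 act 0.591 Ft 2.27 Fr 1.02 Fz -0.20
31.33 cmd 0.615 act 0.615 Ft 1.18 Fr 1.97 Fz 0.25
31.58 cmd 0.640 act 0.641 Ft 1.36 Fr 1.00 Fz -0.78
31.83 cmd 0.665 act 0.666 Ft 1.72 Fr 1.07 Fz -0.09
32.08 cmd 0.690 act 0.690 Ft 1.77 Fr 1.57 Fz -0.01
32.33 cmd 0.715 act 0.716 Ft 2.25 Fr 1.24 Fz -0.89
32.58 cmd 0.740 act 0.741 Ft 1.28 Fr 0.74 Fz -0.37
32.83 cmd 0.765 act 0.766 Ft 1.38 Fr 0.91 Fz 0.51
33.08 cmd 0.790 act 0.791 Ft 1.99 Fr 0.81 Fz 0.43
33.33 cmd 0.815 act 0.816 Ft 0.57 Fr 1.11 Fz 1.08
33.58 cmd 0.840 act 0.841 Ft 1.79 Fr 0.31 Fz -0.13
33.83 cmd 0.865 act 0.866 Ft 1.73 Fr 1.04 Fz 0.62
34.08 cmd 0.890 act 0.891 Ft 1.10 Fr 1.59 Fz -0.19
34.33 cmd 0.915 act 0.916 Ft 1.42 Fr 0.25 Fz -0.58
34.58 cmd 0.940 act 0.941 Ft 1.68 Fr 0.27 Fz -0.86
34.83 cmd 0.965 act 0.966 Ft 2.03 Fr 0.15 Fz -0.43
35.08 cmd 0.990 act 0.986 Ft 4.14 Fr 0.12 Fz 0.42
```

```bash
python3 - <<'E'
from sw import *
c=.99;f0=[]
for k in range(6):
    c+=.02;f0.append(go(c))
print(c)
s=capture("side");zoom(s["image"],220,360,150,270,5,"g10.png")
E
```

```text
35.33 cmd 1.010 act 1.003 Ft 5.77 Fr -0.93 Fz 1.08
35.58 cmd 1.030 act 1.022 Ft 5.06 Fr -1.38 Fz 0.33
35.83 cmd 1.050 act 1.041 Ft 6.51 Fr -2.55 Fz 0.73
36.08 cmd 1.070 act 1.061 Ft 4.40 Fr -2.40 Fz 1.53
36.33 cmd 1.090 act 1.080 Ft 5.49 Fr -3.33 Fz 1.17
36.58 cmd 1.110 act 1.100 Ft 6.43 Fr -4.70 Fz -0.29
1.11
```

View pics/g10.png

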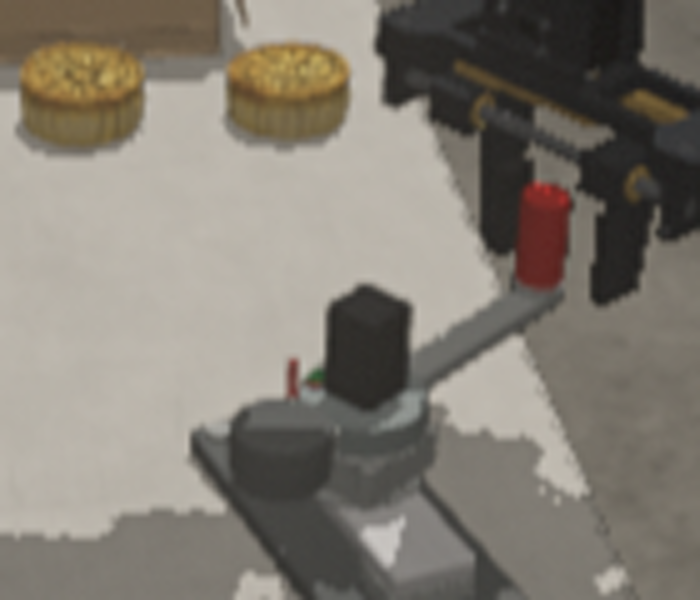

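```bash
python3 - <<'E'
from h import *
s=capture("top");zoom(s["image"],260,370,150,240,7,"g11t.png")
s=capture("side");zoom(s["image"],258,312,210,255,14,"g11.png");st("")
E
```

```text
36.73 [ 0.586  -0.0777  0.0771] [-7.5877  3.359   0.578 ] [0.3655 1.0937 0.2178] 0.0509
```

View pics/g11t.png

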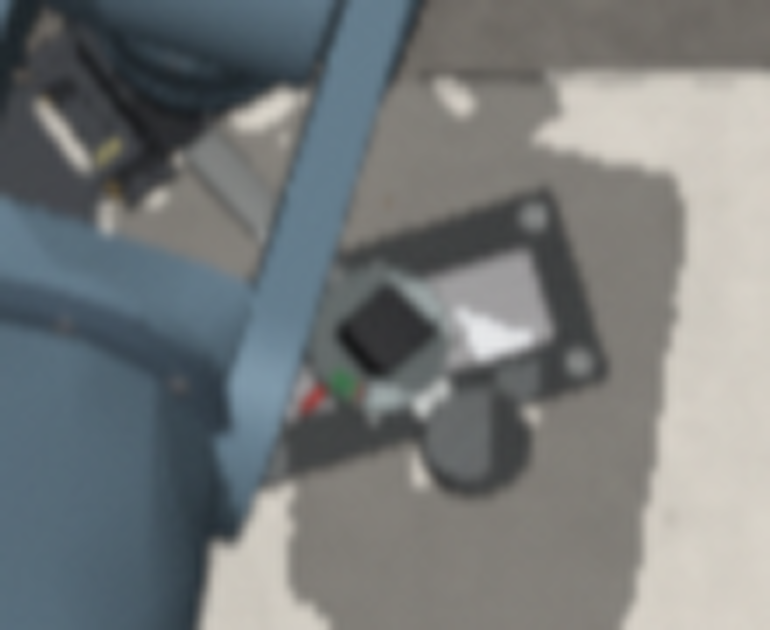

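View pics/g11.png

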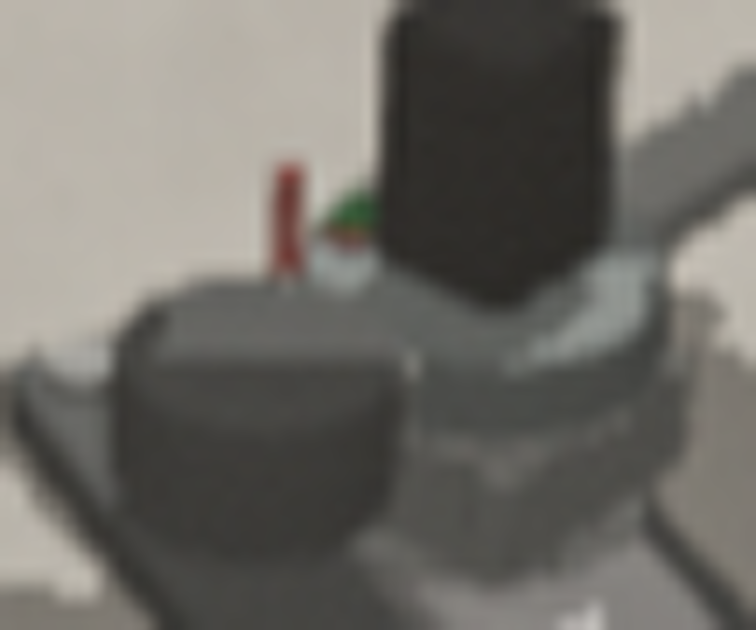

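```bash
python3 - <<'E'
from sw import *
s=capture("side");p=s["image"][150:270,220:360].astype(float)
w=np.clip(p[...,0]-np.maximum(p[...,1],p[...,2])-40,0,80);w[:,:80]=0
v,u=np.mgrid[150:270,220:360];uu,vv=(u*w).sum()/w.sum(),(v*w).sum()/w.sum();print(uu,vv)
q=atz(s,uu,vv,.106);print(q)
# best angle for grip on circle
A=np.linspace(-.2,1.6,400)
P=proj(s,np.stack([x+.13*np.cos(A0-A),y+.13*np.sin(A0-A),np.full(400,.106)],1))
d=np.hypot(P[:,0]-uu,P[:,1]-vv);i=d.argmin();print(A[i],d[i])
z=np.load("c1.npz")
E
```

```text
328.43957871396896 194.09756097560975
[ 0.5836 -0.0555  0.106 ]
0.9954887218045114 2.5817302596572285
```

```bash
python3 - <<'E'
from sw import *
go(1.03);go(.975);st("")
env.command_gripper(.026,45);st("cage");go(.975)
c=.975
for k in range(8):
    c+=.02;f=go(c)
    if k>0 and f>6: break
st("")
s=capture("side");zoom(s["image"],220,360,150,270,5,"g12.png")
E
```

```text
37.11 cmd 1.030 act 1.022 Ft 5.38 Fr 0.94 Fz 1.30
37.38 cmd 0.975 act 0.982 Ft 0.05 Fr 0.52 Fz 0.42
 37.38 [ 0.5778 -0.0649  0.0784] [0.3524 0.3861 0.4165] [-0.0024 -0.0176 -0.0153] 0.0268
cage 37.59 [ 0.5775 -0.0649  0.0782] [ 0.0584 -0.7292  0.6753] [ 0.0116  0.0007 -0.0445] 0.0259
37.84 cmd 0.975 act 0.977 Ft 0.22 Fr -1.00 Fz 0.41
38.09 cmd 0.995 act 0.990 Ft 4.10 Fr 0.27 Fz 0.59
38.34 cmd 1.015 act 1.005 Ft 5.59 Fr 0.16 Fz 2.04
38.59 cmd 1.035 act 1.024 Ft 5.55 Fr 1.20 Fz 1.11
38.84 cmd 1.055 act 1.043 Ft 6.14 Fr 1.21 Fz 2.19
 38.84 [ 0.5828 -0.0711  0.0775] [-2.8351  5.5796  2.1872] [0.7783 0.5079 0.0022] 0.0261
```

View pics/g12.png

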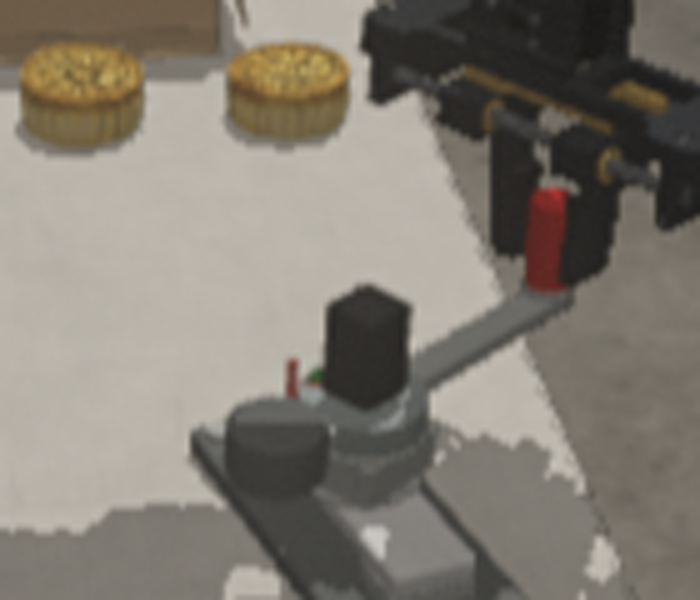

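```bash
python3 - <<'E'
from sw import *
c=1.055
for k in range(6):
    c+=.025;f=go(c)
st("")
s=capture("side");zoom(s["image"],220,360,150,270,5,"g13.png")
t=capture("top");zoom(t["image"],260,370,150,240,7,"g13t.png")
E
```

```text
39.14 cmd 1.080 act 1.069 Ft 5.53 Fr -0.16 Fz 1.31
39.39 cmd 1.105 act 1.094 Ft 5.52 Fr 0.88 Fz 0.86
39.64 cmd 1.130 act 1.119 Ft 6.37 Fr 0.58 Fz 2.07
39.89 cmd 1.155 act 1.144 Ft 5.30 Fr -0.25 Fz 1.59
40.14 cmd 1.180 act 1.169 Ft 6.18 Fr 0.03 Fz 0.84
40.39 cmd 1.205 act 1.194 Ft 5.68 Fr -1.46 Fz 1.42
 40.39 [ 0.5936 -0.0873  0.0775] [-4.0613  4.2272  1.4175] [ 0.8107  0.4885 -0.0184] 0.0262
```

View pics/g13.png

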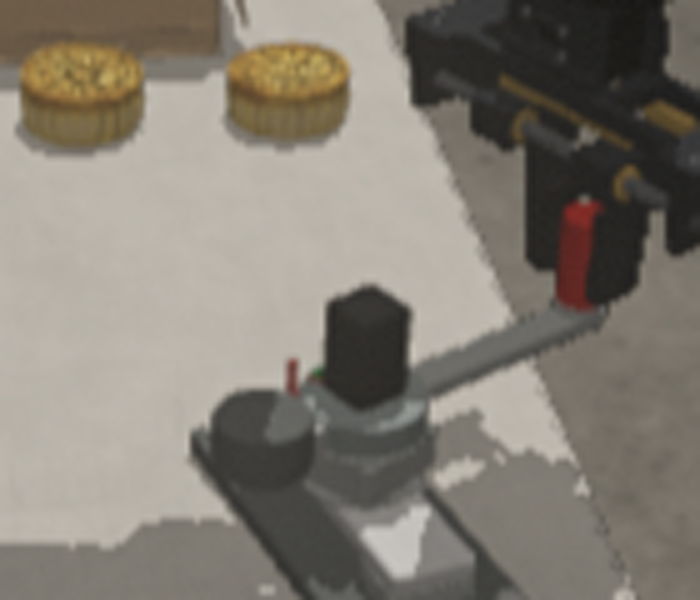

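View pics/g13t.png

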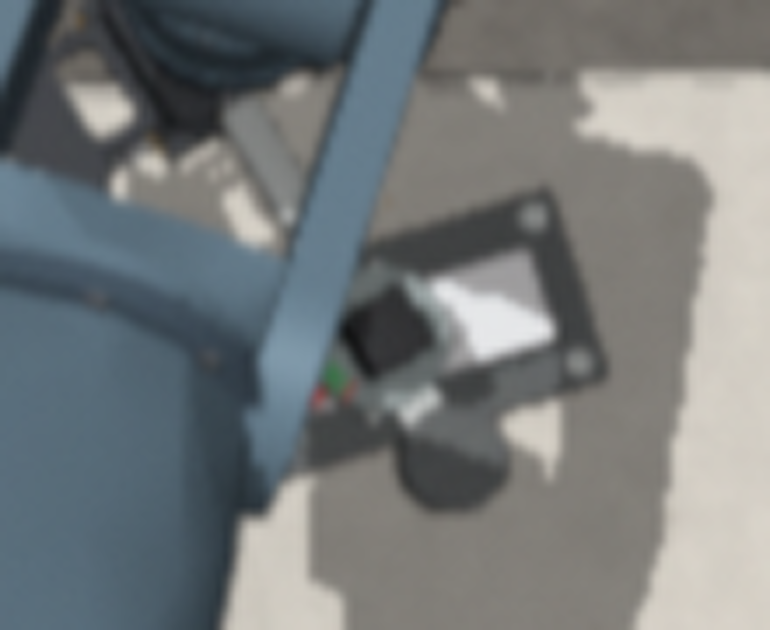

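```bash
python3 - <<'E'
from sw import *
go(1.225);go(1.245);go(1.228)
env.command_gripper(.05);o=st("open");p=o["position"]
env.move_straight((p[0],p[1],.15),max_speed=.12)
env.move_straight((.52,.12,.22),max_speed=.2);st("away")
s=capture("side");zoom(s["image"],220,360,150,270,5,"g14.png")
zoom(s["image"],258,312,210,255,14,"g14z.png")
t=capture("top");zoom(t["image"],260,370,150,240,7,"g14t.png");cv2.imwrite("pics/full.png",t["image"][:,:,::-1]);np.savez("c2.npz",t=t["image"],s=s["image"])
E
```

```text
40.74 cmd 1.225 act 1.213 Ft 6.12 Fr -0.52 Fz 1.63
40.99 cmd 1.245 act 1.233 Ft 5.90 Fr -0.76 Fz 1.34
41.24 cmd 1.228 act 1.226 Ft 3.00 Fr -0.65 Fz 0.18
open 41.77 [ 0.5962 -0.0913  0.0781] [0.0968 0.0802 0.0365] [-0.0081  0.029  -0.0221] 0.0499
away 43.85 [0.52   0.1194 0.2196] [-0.1477  0.385   0.498 ] [-0.0013 -0.0078  0.0015] 0.0499
```

View pics/g14z.png

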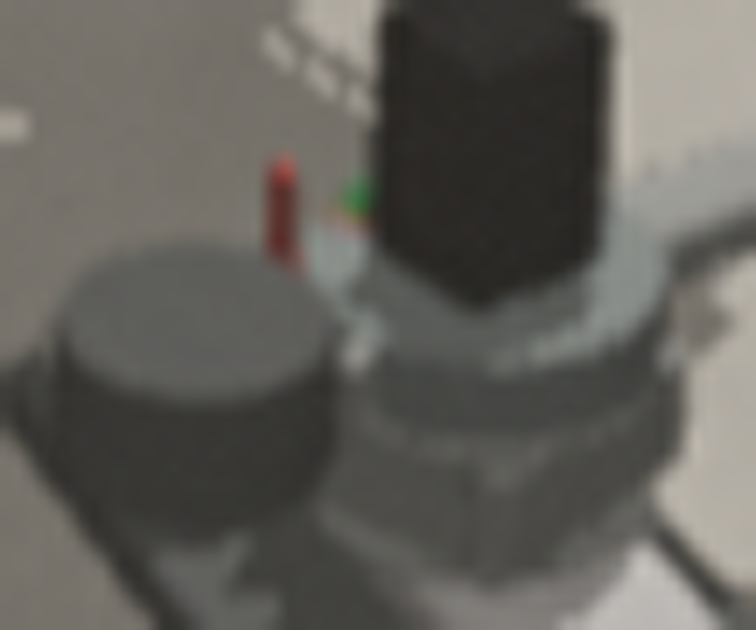

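View pics/g14t.png

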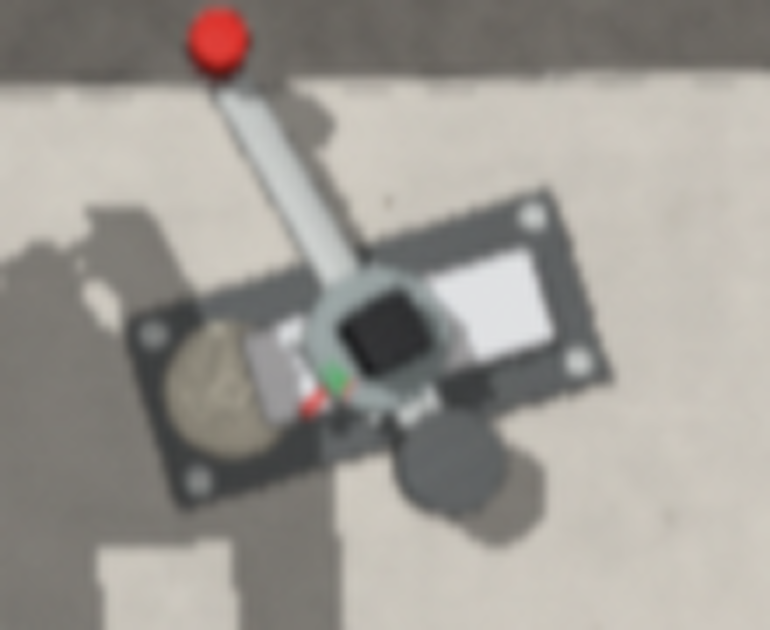

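View pics/full.png

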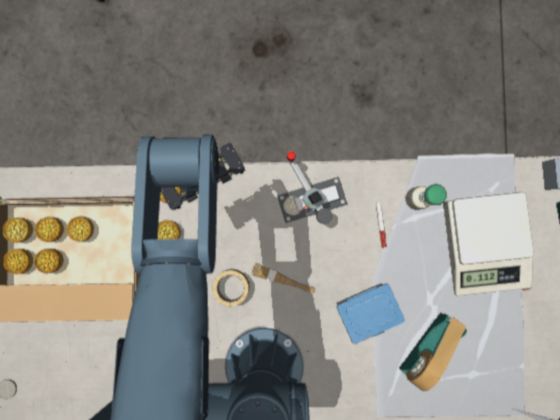

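```bash
python3 - <<'E'
from sw import *
t=capture("top");s=capture("side")
def reds(im,u0,u1,v0,v1):
    p=im[v0:v1,u0:u1].astype(float);w=np.clip(p[...,0]-np.maximum(p[...,1],p[...,2])-25,0,100);v,u=np.mgrid[v0:v1,u0:u1]
    return (u*w).sum()/w.sum(),(v*w).sum()/w.sum()
def lin(c,a,b,z): pass
for nm,im,gr,pr,rz,hubz in(("init",np.load("c0.npz")["t"],(180,200,205,226),(235,243,220,228),0,None),("fin",np.load("c2.npz")["t"],(284,300,148,164),(300,308,203,212),.04,None)):
    g=atz(t,*reds(im,*gr),rz+.078);p=atz(t,*reds(im,*pr),rz+.037);
    # hub dark centroid
    G=im.astype(float).mean(2);gu,gv=(237,211) if nm=="init" else (315,197)
    w=np.clip(60-G[gv-9:gv+10,gu-9:gu+10],0,60);v,u=np.mgrid[gv-9:gv+10,gu-9:gu+10]
    h=atz(t,(u*w).sum()/w.sum(),(v*w).sum()/w.sum(),rz+.083)
    ga=np.arctan2(*(g-h)[1::-1]);pa=np.arctan2(*(p-h)[1::-1]);print(nm,h,g,p,np.hypot(*(g-h)[:2]),np.hypot(*(p-h)[:2]),"arm",ga,"ptr",pa,"rel",(pa-ga)%(2*np.pi))
E
```

```text
init [0.4478 0.0623 0.083 ] [0.4389 0.1977 0.078 ] [0.4147 0.0637 0.037 ] 0.1357084056804747 0.033170078653703805 arm 1.636323336422185 ptr 3.1005357359577586 rel 1.4642123995355736
fin [ 0.4787 -0.1476  0.123 ] [ 0.5955 -0.0872  0.118 ] [ 0.456  -0.1234  0.077 ] 0.13145360691098548 0.03320365546681733 arm 0.47669183741824406 ptr 2.32531776115819 rel 1.8486259237399458
```

```bash
python3 - <<'E'
from sw import *
t=capture("top")
def cent(im,f,box):
    u0,u1,v0,v1=box;p=im[v0:v1,u0:u1].astype(float);w=f(p);v,u=np.mgrid[v0:v1,u0:u1];return (u*w).sum()/w.sum(),(v*w).sum()/w.sum()
R=lambda p:np.clip(p[...,0]-np.maximum(p[...,1],p[...,2])-25,0,100)
Gn=lambda p:np.clip(p[...,1]-np.maximum(p[...,0],p[...,2])-15,0,100)
for nm,f,gc,pb,gb,gr in(("init","c0.npz",(237,211),(235,243,220,228),(234,246,214,224),0),("fin","c2.npz",(315,197),(300,308,203,212),(303,312,200,208),.04)):
    im=np.load(f)["t"];G=im.astype(float).mean(2);gu,gv=gc
    w=np.clip(60-G[gv-9:gv+10,gu-9:gu+10],0,60);v,u=np.mgrid[gv-9:gv+10,gu-9:gu+10]
    h=atz(t,(u*w).sum()/w.sum(),(v*w).sum()/w.sum(),gr+.083)
    p=atz(t,*cent(im,R,pb),gr+.037);g=atz(t,*cent(im,Gn,gb),gr+.040)
    an=lambda q:np.arctan2((q-h)[1],(q-h)[0])
    print(nm,"ptr",an(p)%6.283,"green",an(g)%6.283,np.hypot(*(g-h)[:2]),"ptr-green",(an(p)-an(g)+3.14159)%6.28318-3.14159)
im=np.load("c2.npz")["t"];print(im[200:213,299:315].tolist())
E
```

```text
init ptr 3.1005357359577586 green 3.183966989445296 0.02037596831128592 ptr-green -0.08361125348753706
fin ptr 2.32531776115819 green 2.281180917126878 0.02020657753781243 ptr-green 0.044136844031311906
[[[156, 155, 156], [162, 161, 162], [164, 164, 166], [154, 156, 157], [133, 137, 137], [140, 149, 148], [150, 160, 160], [151, 163, 161], [149, 163, 159], [141, 152, 150], [109, 116, 116], [59, 63, 63], [35, 36, 37], [44, 44, 46], [51, 52, 54], [51, 52, 53]], [[156, 154, 155], [157, 155, 156], [165, 165, 167], [176, 177, 179], [150, 153, 154], [135, 143, 142], [145, 157, 154], [144, 163, 155], [138, 165, 150], [143, 161, 153], [129, 139, 137], [88, 94, 93], [45, 47, 47], [37, 38, 40], [49, 49, 51], [50, 51, 53]], [[155, 154, 154], [156, 155, 155], [162, 162, 163], [177, 177, 179], [168, 170, 172], [143, 149, 148], [135, 155, 144], [130, 164, 143], [122, 168, 137], [129, 166, 142], [137, 157, 147], [118, 127, 125], [67, 71, 71], [33, 33, 35], [41, 42, 44], [49, 51, 52]], [[155, 153, 154], [155, 153, 154], [156, 155, 156], [170, 170, 172], [188, 190, 192], [168, 173, 172], [130, 149, 13
[... 1753 characters left out ...]
124, 122, 120], [113, 112, 110], [99, 98, 97], [82, 79, 79], [75, 65, 65], [76, 67, 67], [74, 73, 73], [78, 79, 80], [69, 71, 72], [62, 64, 64], [69, 71, 72], [82, 85, 86], [92, 95, 95], [107, 109, 109], [119, 122, 122], [90, 92, 91]], [[110, 108, 100], [90, 88, 84], [74, 75, 73], [66, 68, 67], [62, 64, 64], [65, 66, 66], [72, 75, 75], [85, 88, 88], [76, 78, 78], [69, 71, 72], [76, 79, 80], [91, 94, 95], [97, 100, 101], [98, 101, 101], [95, 98, 98], [77, 79, 79]], [[99, 96, 88], [77, 76, 73], [65, 67, 67], [63, 65, 66], [63, 65, 65], [64, 67, 67], [73, 76, 76], [89, 93, 93], [88, 91, 92], [85, 88, 88], [89, 91, 92], [97, 100, 101], [99, 102, 103], [99, 102, 102], [94, 97, 98], [85, 87, 88]]]
```

```bash
python3 - <<'E'
from plant import env,job
print(env.observe()["clock"],job.finish_job())
E
```

```text
the job is handed in; nothing more can be done
44.1 None
```

View pics/g14.png

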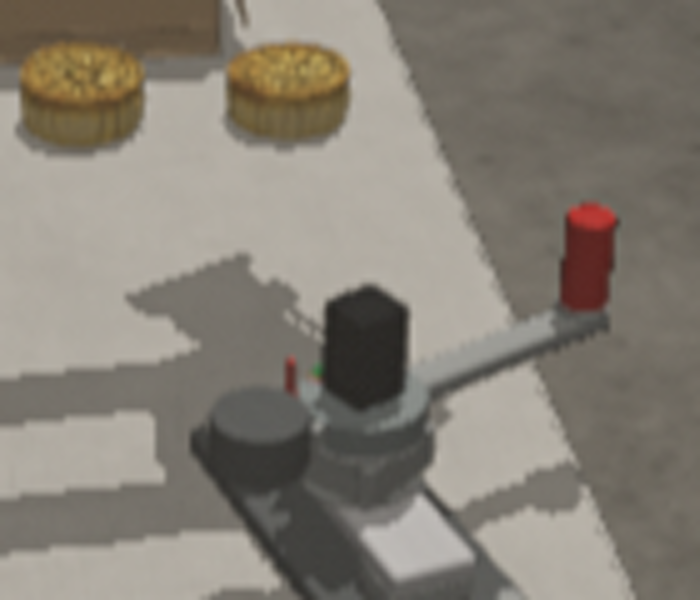

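I seated the wrench on the bolt head and swung it clockwise by the red grip until the bolt came tight and the breakaway joint tripped. I then stopped, released the grip and handed the job in at 44.1 s.

**Seating:** the socket went down with almost no side force and touched the washer at the height expected for full seating. I pressed with about 10 N.

**Turning:** the bolt turned at about 1.5 N at the grip and came tight after about 0.98 rad of swing. The force then held at about 6 N while the pointer stayed put and the arm moved on, so the joint was slipping. That is a little under the 7 N you gave.

**Final checks:** the last pictures show the wrench standing upright on the bolt and the gripper clear. The cakes and marker look where they were in the pictures, though I compared them only by eye.

**Pointer position:** the joint slipped about 0.23 rad by the arm's motion, 0.24 against the green marks, and 0.28 by the arm-to-pointer angle in the last top picture. A cruder before/after comparison in the top camera gave 0.38 by arm angle, and 0.13 against the green marks. At that resolution I trust it least; all values lie between the 0 and 0.4 marks.

**What did not match or go to plan:**
- The real fingertips sat about 30 mm higher than the stated tool frame. My first centring squeeze closed on nothing and the next grip only caught the hub's top edge. I corrected for the offset and lifted it properly.
- My first push at the stop let the fingers be forced open, because the grip was set to only 3 N. I backed off, set it to 45 N and repeated. The arm met the stop at the same angle, so the joint had not slipped early.

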